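# Open the vacuum pump's gas ballast fully and start the pump

## Robot

A 7-joint arm with a two-finger parallel gripper is mounted at the origin on the work surface. World frame = base frame: x ahead of the robot, y to its left, z up, the work surface at z = 0. Lengths are in m, angles in degrees, forces in N, time in s.
With the tool pointing down it reaches from about 0.425 to 0.875 m from the base axis. Payload 4.7 kg.
Tool frame: the origin (TCP) lies at the very end of the fingers, on their centre line; the grasp point (between the pads) lies 19 mm behind it (env.grip_point_offset is the distance from the TCP to the grasp point, in m); z points along the fingers, y is the line along which they close (so a half turn about z gives the same grasp; the last joint's range is limited). The gripper opens to 87 mm and grips with 3 to 60 N. Pads are 19 mm wide; open, the fingers measure 117 mm over their backs; the gripper's body (75 mm by 190 mm) begins 51 mm behind the grasp point.
Start: joints at [-71.213, 18.392, -4.016, 83.108, 1.295, 78.541, -3.26], TCP at [0.201, 0.618, 0.223] pointing down, gripper open.
Joint ranges: [-163.93, 163.93], [-17.29, 119.83], [-79.2, 71.16], [3.27, 140.29], [-89.18, 269.18], [5.43, 117.66], [-154.24, 154.24]. Speed limits (degrees/s): [147.25, 147.25, 180, 180, 180, 180, 180].

## Interface

Orientations are given as [roll, pitch, yaw] about the fixed x, y, z axes, in that order (R = Rz(yaw) Ry(pitch) Rx(roll)).
In Python, from cell import env gives the robot as it stands.
- The arm moves only by the tool jog_arm, never from a script. Its argument "motion" is a list of rows, each an object of numbers: "x", "y", "z": the shift along the tool's x, y, z in cm; "ax", "ay", "az": the turn, a rotation vector about the tool's x, y, z in degrees. In form: [{"x": .., "y": .., "z": .., "ax": .., "ay": .., "az": ..}, ...]. A call has exactly 5 rows; each row shifts and turns the commanded pose from where the row before left it, along the tool's axes as they then stand; what a row does not reach is not made up. A row lasts 1/10 s, in which the tool goes at most 50 mm and 8.59 degrees, less where a joint would pass 70% of its speed; a pose out of reach is approached as far as the arm can. A call is refused whole if a number of a shift passes 5 or a number of a turn 8.59, either way. A call with a gripper value outside its range is refused whole. "claw" is the gripper command: -1 is shut, 1 is fully open, values between are in proportion, set as the call begins (left out, the last holds). The fingers move at their own pace and stop on an object; "squeeze" is the grip in N (left out, the last holds). Time passes only in rows, so rows that do not move let the fingers close, or fill a call up. It gives the time, the measured TCP pose, the force, the opening and the grip force at its end, in the units of the state.
- env.get_obs(): the state, without advancing time (a new reading comes with each control period).
- env.read_camera(name): name is "scene" or "side" or "wrist"; returns the picture (400x640x3 uint8, red, green, blue); there is no depth.
- env.camera_params(name): a dict with "fx", "fy", "cx", "cy" (pixels), "extrinsics" (4x4, takes a point from world to camera coordinates). Camera axes: x right, y up, looking along -z (the intrinsics and any distortion apply to the point x, -y, -z); pixel columns grow to the right and rows downward; lengths in m; the calibration is good to about 2 mm. A picture is of the moment at which its call begins: read the wrist's pose just before it. camera_params takes no time and is no camera call; for the wrist camera it gives the pose at the moment of the call.
- env.sign_off(): hands the job in; it is judged then, once.
The state is a dict: "time_s": time; "qpos": joint angles; "joint_velocities": joint speeds; "effort": joint torques, N m; "tool_pos": TCP position; "tool_rot": TCP orientation; "force": force on the tool from outside, world axes, zero at the start; "wrist_torque": the same for the moment, N m; "grip_width": finger opening in m; "grasp_force": force on a finger pad.
Only numpy, scipy, OpenCV 4.12 (cv2) and the standard library are available. Lean on these libraries where they do the work, as an engineer would, in place of code of your own. Each camera call takes 0.05 s, during which the arm holds its last target. There are 200 camera calls.

## Task

Push the red lever on top of the blue-decked vacuum pump along its slot, past the first notch (one bar) and right up to the second stop (two bars). Then press the green button on the yellow station all the way down to start the pump, and let it spring back. Only push, gently: do not squeeze the lever or ram it, keep off the red button, and leave everything else standing where it is.

Things in the scene. Friction and masses are not known exactly. Their poses are not given: they have to be found in the camera images.
- pump: vacuum pump fixed to the bench: grey case with a flat blue deck, 200 (its x) x 160 (its y) x 130 mm tall; origin at the centre of its underside, z up. It may stand turned up to 0.6 rad. A slot runs along its y in an aluminium plate on the deck (flush with it, nothing sticks up but the lever and two small loose things behind it), 35 mm to the -x side of its centre
- slot_start (a point): point at deck height (130 mm above the bench) in the slot under the lever's centre when the lever is closed (joint 0), marked by a black dot beside the slot
- slot_end (a point): point at deck height in the slot under the lever's centre when the lever is at its second stop, marked by two black bars beside the slot; slot_start to slot_end (52 mm, the pump's +y) is the direction to push. One black bar lies beside the slot half-way, at the first notch
- lever (a joint): the lever's slide in m: 0 closed, about 0.025 the first notch, 0.052 the second stop. It starts at 0 to 0.006. It stays where it is left apart from two click humps, at 0.007 to 0.023 (about 6 N to cross) and at 0.027 to 0.045 (about 7 N to cross); elsewhere about 1.5 N slides it. The second stop is hard: 15 to 25 N on the lever is ample, 38 N or more counts as squeezing or ramming
- lever_center (a point): centre of the lever's red paddle (white stripe across it): 26 mm wide across the slot, 12 mm thick along the slot, 30 mm tall, from 3 mm to 33 mm above the deck; axes as the pump's
- station: yellow start/stop station fixed to the bench, 90 (its x) x 150 (its y) x 50 mm tall, origin at the centre of its underside; green button on its +y half, red button on its -y half, 72 mm apart; it may stand turned up to 0.6 rad
- start (a joint): travel of the green button in m: 0 up, 0.006 fully down; sprung, fully down takes about 5 N and it springs back when let go
- start_top (a point): centre of the green button's top face (28 mm diameter), which stands about 72 mm above the bench and is pressed straight down
- stop (a joint): travel of the red button in m: 0 up, 0.006 fully down; to be left alone
- stop_top (a point): centre of the red button's top face, same size and height as the green one
- vial: amber glass vial with black cap, 28 mm diameter, 50 mm tall, standing loose on the pump's deck behind the slot; origin at centre of its underside
- stopper: black rubber stopper, 34 mm wide, 30 mm tall, loose on the bench in front of the start/stop station; origin at centre of its underside
- flange_ring: aluminium flange ring, 36 mm outside diameter, 12 mm tall, lying loose on the pump's deck behind the slot; origin at centre of its underside
- beaker: glass beaker, 66 mm diameter, 75 mm tall, loose on the bench behind the start/stop station; origin at centre of its underside
- wrench: steel wrench, 170 mm long, lying loose at the right of the bench; its own x runs along it
- tin: can with green label, 60 mm diameter, 80 mm tall, loose at the left of the bench; origin at centre of its underside
There are look-alikes about, which are no part of the job. What is shaped like the station but orange or pink is not meant.

How it is judged:
By the outcome, as a careful person would: the job done as asked, in the order asked, and still so for the second after the job is handed in, with the robot touching nothing.
It also fails if it takes over 48 s, if anything falls off the work surface, if the arm or the gripper's body presses on something with over 40 N, if the wrist force passes 120 N, or if a joint passes its speed limit or range.

## Working session

There is one attempt and no reset: what is moved stays moved. The work goes in short steps, Python scripts to look and compute and a tool call to move; the robot and the scene stay as the last step left them, time stands still between calls to the robot, and variables do not carry over. Pictures are saved under pics/ and viewed, at most 10 in all, crops included, and the job is handed in when it is done.

Besides the shell and the picture viewer there is one more tool, called after "Call:" in YAML: its name, and indented under it one key for each argument. jog_arm: Moves the arm, as the interface text tells. Its arguments: {"type":"object","properties":{"motion":{"type":"array"},"claw":{"type":"number"},"squeeze":{"type":"number"}},"required":["motion"]}

```bash
mkdir -p pics; ls; python3 - <<'E'
from cell import env
import cv2,numpy as np
for n in ("scene","side"):
    p=env.camera_params(n); im=env.read_camera(n)
    cv2.imwrite(f"pics/{n}0.png",im[:,:,::-1]); print(n,p)
o=env.get_obs(); print(o)
E
```

```text
pics
scene {'fx': 476.88489601007615, 'fy': 476.88489601007615, 'cx': 314.81610004741367, 'cy': 202.0928354154685, 'extrinsics': array([[-0.73826671,  0.67444831, -0.00904078,  0.38356778],
       [-0.37478893, -0.39903501,  0.83684187,  0.0722909 ],
       [ 0.560799  ,  0.62120088,  0.54737002, -1.66280988],
       [ 0.        ,  0.        ,  0.        ,  1.        ]])}
side {'fx': 373.6114154668238, 'fy': 373.6114154668238, 'cx': 317.6159005990852, 'cy': 200.37957426315393, 'extrinsics': array([[-0.99820098, -0.05768828,  0.01633588,  0.47792773],
       [ 0.04734904, -0.5913307 ,  0.80503793, -0.1386019 ],
       [-0.03678135,  0.80436314,  0.59299837, -1.06751647],
       [ 0.        ,  0.        ,  0.        ,  1.        ]])}
{'time_s': 0.1, 'qpos': array([-71.21376514,  18.43427541,  -4.01404132,  83.16669807,
         1.29461072,  78.54116746,  -3.26042389]), 'joint_velocities': array([ 0.00753273, -0.09875767,  0.02402452, -0.17248778,  0.02993965,
        0.05054336,  0.00083899]), 'effort': array([-1.07461696e-03, -4.92576385e+01, -4.06171968e-01, -3.13396776e+01,
       -6.43490581e-02,  3.97298788e-02,  7.24754000e-05]), 'tool_pos': array([0.2005374 , 0.61777984, 0.22158741]), 'tool_rot': array([-1.79903061e+02,  5.51432479e-03,  1.62021422e+02]), 'force': array([ 0.41551972,  0.29846427, -0.21195874]), 'wrist_torque': array([-0.02561096,  0.00426067, -0.01971503]), 'grasp_force': 0.0, 'grip_width': 0.08698396931047765}
```

View pics/scene0.png

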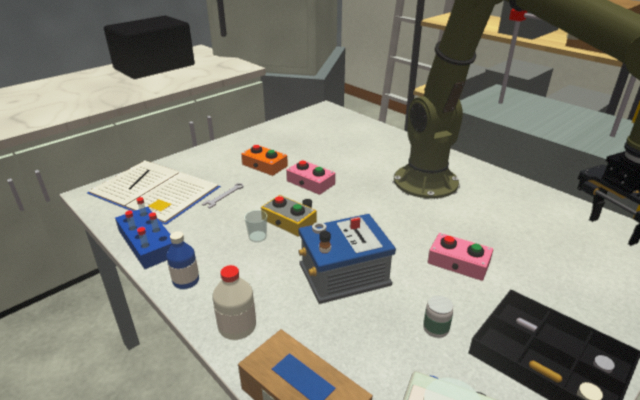

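View pics/side0.png

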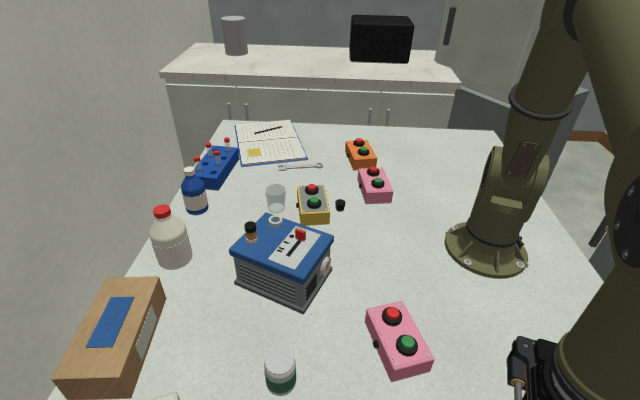

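The scene view shows the yellow station at about (289,214) and the pump deck at about (345,238), with the lever at (356,226). In the side view the station is at (313,203) and the lever at (300,234). Station-shaped candidates in the scene view are orange (264,158), pink (310,176), pink (460,255) and yellow (289,214). Only the yellow one fits the description. I'll confirm it in one enlarged crop and take measurements.

```bash
cat > h.py <<'E'
from cell import env
import cv2,numpy as np
def ray(n,u,v,p=None):
    p=p or env.camera_params(n); T=p["extrinsics"]; R=T[:3,:3]; c=-R.T@T[:3,3]
    d=R.T@np.array([(u-p["cx"])/p["fx"],-(v-p["cy"])/p["fy"],-1]); return c,d
def onz(n,u,v,z,p=None):
    c,d=ray(n,u,v,p); return c+d*(z-c[2])/d[2]
def proj(n,X,p=None):
    p=p or env.camera_params(n); q=p["extrinsics"]@np.append(X,1)
    return np.array([p["cx"]+p["fx"]*q[0]/-q[2], p["cy"]-p["fy"]*q[1]/-q[2]])
def blobs(im,lo,hi,roi,amin=8):
    x0,y0,x1,y1=roi; m=cv2.inRange(cv2.cvtColor(im[y0:y1,x0:x1],cv2.COLOR_RGB2HSV),lo,hi)
    n,l,s,c=cv2.connectedComponentsWithStats(m)
    return [(s[i,4],c[i]+[x0,y0],s[i,:4]+[x0,y0,0,0]) for i in range(1,n) if s[i,4]>=amin],m
E
python3 - <<'E'
from h import *
S=cv2.imread("pics/scene0.png")[:,:,::-1].copy();D=cv2.imread("pics/side0.png")[:,:,::-1].copy()
a=cv2.resize(S[185:300,250:400],(800,613))[:595]; 
b=cv2.resize(D[180:305,225:350],(600,600),interpolation=cv2.INTER_CUBIC)
a=cv2.resize(S[190:290,255:400],None,fx=2.75,fy=2.75,interpolation=cv2.INTER_CUBIC)
b=cv2.resize(D[180:305,225:350],None,fx=3.2,fy=3.2,interpolation=cv2.INTER_CUBIC)
c=np.zeros((400,800,3),np.uint8);c[:275,:399]=a[:275,:399];c[:400,400:800]=b
cv2.imwrite("pics/crop1.png",c[:,:,::-1])
for n,im,roi in (("scene",S,(250,185,400,300)),("side",D,(225,175,350,305))):
    for nm,lo,hi,z in (("red",(0,150,90),(8,255,255),.072),("red2",(172,150,90),(180,255,255),.072),("green",(50,100,40),(90,255,255),.072),("blue",(100,120,60),(125,255,255),.13),("yellow",(20,120,100),(35,255,255),.05)):
        for A,c,s in blobs(im,lo,hi,roi)[0]: print(n,nm,A,c.round(1),s,onz(n,*c,z).round(3))
    B=max(blobs(im,(100,120,60),(125,255,255),roi)[0],key=lambda t:t[0])
E
```

```text
scene red 46 [278.7 199.1] [275 196   9   7] [ 0.511 -0.17   0.072]
scene red 63 [355.  222.7] [351 218   9  10] [0.432 0.072 0.072]
scene green 43 [297.  206.8] [293 204   9   7] [ 0.498 -0.101  0.072]
scene blue 1771 [341.2 243.8] [300 215  95  53] [0.58  0.164 0.13 ]
scene yellow 578 [289.6 220.2] [261 206  55  30] [ 0.538 -0.088  0.05 ]
scene yellow 14 [302.5 249.6] [300 248   6   4] [0.6  0.04 0.05]
scene yellow 20 [311.9 269.1] [309 267   7   5] [0.634 0.115 0.05 ]
side red 46 [311.2 187. ] [307 184   9   7] [ 0.51  -0.167  0.072]
side red 84 [299.9 234.5] [296 229   9  11] [0.524 0.059 0.072]
side green 57 [313.9 200.4] [310 197   9   8] [ 0.497 -0.097  0.072]
side blue 8 [225.6 176.1] [225 175   3   4] [ 0.763 -0.119  0.13 ]
side blue 2723 [279.5 249.3] [230 213 104  72] [0.559 0.179 0.13 ]
side yellow 418 [313.  215.4] [298 186  32  39] [ 0.496 -0.052  0.05 ]
side yellow 12 [324.1 190.5] [323 185   3  12] [ 0.469 -0.182  0.05 ]
side yellow 8 [326.5 201.5] [326 198   2   8] [ 0.459 -0.124  0.05 ]
```

View pics/crop1.png

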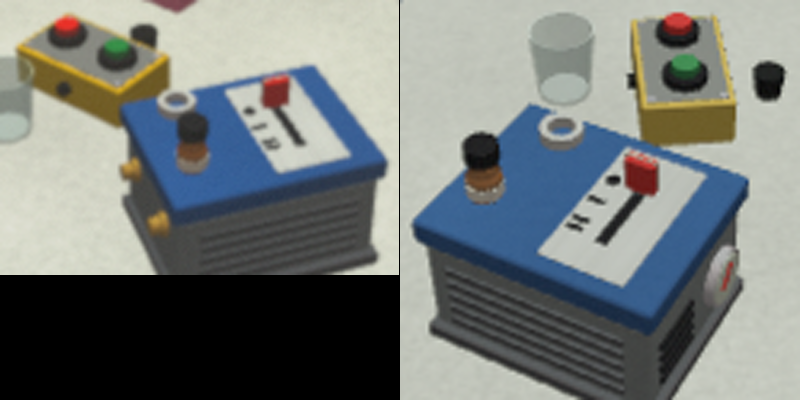

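The crop confirms the yellow station: red button at crop (67,28), green at (117,50), and 71 mm apart after projection, which matches. The lever is in the slot, with the dot, one-bar and two-bar marks beside it. Next I need the pump frame.

```bash
python3 - <<'E'
from h import *
A=lambda L:[(x/2.75+255-.3,y/2.75+190-.3) for x,y in L]
B=lambda L:[((x-400)/3.2+225-.3,y/3.2+180-.3) for x,y in L]
for n,f,c,m in (("scene",A,[(123,105),(312,67),(385,160),(178,207)],[(249,111),(262,127),(270,143),(301,144),(276,106)]),
            ("side",B,[(530,105),(747,180),(652,315),(415,230)],[(613,180),(597,200),(577,222),(602,242),(638,194)])):
    P=np.array([onz(n,*q,.13) for q in f(c)])[:,:2]; print(n,"corners",P.round(3).tolist(),"ctr",P.mean(0).round(3))
    print(" sides",[round(float(np.linalg.norm(P[i]-P[i-1])),3) for i in range(4)], [round(float(np.degrees(np.arctan2(*(P[i]-P[i-1])[::-1]))),1) for i in range(4)])
    print(" dot,1bar,2bar,slotend,leverbase",[onz(n,*q,.13)[:2].round(3).tolist() for q in f(m)])
for n,q in (("scene",(355,222.7)),("side",(299.9,234.5))): print("lever",onz(n,*q,.150).round(3))
E
```

```text
scene corners [[0.612, 0.044], [0.438, 0.123], [0.498, 0.263], [0.673, 0.185]] ctr [0.555 0.154]
 sides [0.153, 0.191, 0.153, 0.192] [-113.4, 155.8, 66.9, -24.0]
 dot,1bar,2bar,slotend,leverbase [[0.533, 0.131], [0.542, 0.156], [0.554, 0.178], [0.534, 0.197], [0.509, 0.143]]
side corners [[0.615, 0.045], [0.436, 0.124], [0.496, 0.263], [0.673, 0.195]] ctr [0.555 0.157]
 sides [0.16, 0.195, 0.152, 0.189] [-111.0, 156.5, 66.7, -20.9]
 dot,1bar,2bar,slotend,leverbase [[0.537, 0.131], [0.547, 0.154], [0.558, 0.178], [0.538, 0.197], [0.517, 0.145]]
lever [0.513 0.145 0.15 ]
lever [0.515 0.147 0.15 ]
```

Both views agree: the pump's +y points at 66.7°, its centre is (0.555, 0.156), and the lever is at (0.514, 0.146), which matches slot_start. I'll push with closed fingers and tool y along the push. The fingers go to (0.500, 0.113), staying high for now.

Call:
jog_arm:
  motion:
    - {"x":-1,"y":-0.7,"az":5.3}
    - {"x":-3,"y":-2.2}
    - {"x":-3.3,"y":-2.4}
    - {"x":-3.3,"y":-2.4}
    - {"x":-3.3,"y":-2.4}
  claw: -1
  squeeze: 10

```text
$.motion[0]: bad value
```

Call:
jog_arm:
  motion:
    - {"x":-3.3,"y":-2.4}
    - {"x":-3.3,"y":-2.4}
    - {"x":-3.3,"y":-2.4}
    - {"x":-3.3,"y":-2.4}
    - {"x":-3.3,"y":-2.4}

```text
$.motion[0]: bad value
```

Call:
jog_arm:
  motion:
    - {"x":-3.3,"y":-2.4}
    - {"x":-3.3,"y":-2.4}
    - {"x":-3.3,"y":-2.4}
    - {"x":-3.3,"y":-2.4}
    - {}

```text
$.motion[0]: bad value
```

Call:
jog_arm:
  motion:
    - {"x":-1,"y":-0.7,"z":0,"ax":0,"ay":0,"az":5.3}
    - {"x":-3,"y":-2.2,"z":0,"ax":0,"ay":0,"az":0}
    - {"x":-3.3,"y":-2.4,"z":0,"ax":0,"ay":0,"az":0}
    - {"x":-3.3,"y":-2.4,"z":0,"ax":0,"ay":0,"az":0}
    - {"x":-3.3,"y":-2.4,"z":0,"ax":0,"ay":0,"az":0}
  claw: -1
  squeeze: 10

```text
time_s: 0.6
tool_pos: [0.2899, 0.4695, 0.222]
tool_rot: [-180.0, -0.0, 156.7]
force: [0.5, -0.8, 0.0]
grip_width: 0.0551
grasp_force: 0.0
```

Call:
jog_arm:
  motion:
    - {"x":-3.4,"y":-2.5,"z":0,"ax":0,"ay":0,"az":0}
    - {"x":-3.4,"y":-2.5,"z":0,"ax":0,"ay":0,"az":0}
    - {"x":-3.4,"y":-2.5,"z":0,"ax":0,"ay":0,"az":0}
    - {"x":-3.4,"y":-2.5,"z":0,"ax":0,"ay":0,"az":0}
    - {"x":-3.4,"y":-2.5,"z":0,"ax":0,"ay":0,"az":0}

```text
time_s: 1.1
tool_pos: [0.3965, 0.2874, 0.2223]
tool_rot: [-180.0, -0.0, 156.7]
force: [0.3, 0.6, 0.3]
grip_width: 0.015
grasp_force: 0.0
```

Call:
jog_arm:
  motion:
    - {"x":-3.4,"y":-2.5,"z":0,"ax":0,"ay":0,"az":0}
    - {"x":-3.4,"y":-2.5,"z":0,"ax":0,"ay":0,"az":0}
    - {"x":-3.4,"y":-2.5,"z":0,"ax":0,"ay":0,"az":0}
    - {"x":-3.4,"y":-2.5,"z":0,"ax":0,"ay":0,"az":0}
    - {"x":-2.8,"y":-1.9,"z":0,"ax":0,"ay":0,"az":0}

```text
time_s: 1.6
tool_pos: [0.5004, 0.1122, 0.2224]
tool_rot: [-180.0, 0.0, 156.6]
force: [0.4, 0.2, 0.7]
grip_width: 0.0006
grasp_force: 0.0
```

```bash
python3 - <<'E'
from h import *
o=env.get_obs(); print(o["tool_pos"].round(4),o["tool_rot"].round(2),o["force"].round(2),o["grip_width"])
p=env.camera_params("wrist"); im=env.read_camera("wrist"); cv2.imwrite("pics/w1.png",im[:,:,::-1])
np.save("w1.npy",p,allow_pickle=True)
for nm,X in (("start",(.513,.146,.13)),("end",(.533,.194,.13)),("lev",(.514,.146,.163)),("tcp",o["tool_pos"])): print(nm,proj("wrist",X,p).round(1))
for A,c,s in blobs(im,(0,150,90),(8,255,255),(0,0,640,400),40)[0]: print(A,c.round(1),s,onz("wrist",*c,.15,p).round(4))
E
```

```text
[0.5004 0.1122 0.2224] [-1.7998e+02  1.0000e-02  1.5661e+02] [0.4  0.22 0.69] 0.0006062632944225552
start [363.2 198.4]
end [427.3 197.5]
lev [369.8 212.2]
tcp [319.3 248. ]
241 [359.2 210.7] [353 194  11  34] [0.5145 0.1393 0.15  ]
160 [369.3 210.1] [367 194   6  33] [0.5171 0.1465 0.15  ]
49 [ 73.8 298.8] [ 70 294  13   9] [ 0.492  -0.1026  0.15  ]
```

View pics/w1.png

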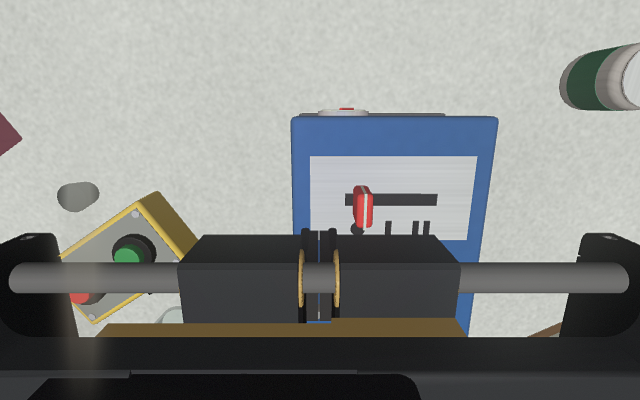

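The wrist view shows the lever at (361,210) on the slot, row 199. The dot is at (357,229), one bar at (388,229) and two bars at about (422,229). The fingers are left of the lever with roughly 11 to 15 mm to spare. Descending.

Call:
jog_arm:
  motion:
    - {"x":0,"y":0,"z":2,"ax":0,"ay":0,"az":0}
    - {"x":0,"y":0,"z":2.2,"ax":0,"ay":0,"az":0}
    - {"x":0,"y":0,"z":2,"ax":0,"ay":0,"az":0}
    - {"x":0,"y":0,"z":1.2,"ax":0,"ay":0,"az":0}
    - {"x":0,"y":0,"z":0.7,"ax":0,"ay":0,"az":0}

```text
time_s: 2.15
tool_pos: [0.499, 0.115, 0.1404]
tool_rot: [-179.9, -0.1, 156.7]
force: [-0.1, -1.0, 0.4]
grip_width: 0.0005
grasp_force: 0.0
```

Call:
jog_arm:
  motion:
    - {"x":0,"y":0.2,"z":0,"ax":0,"ay":0,"az":0}
    - {"x":0,"y":0.2,"z":0,"ax":0,"ay":0,"az":0}
    - {"x":0,"y":0.2,"z":0,"ax":0,"ay":0,"az":0}
    - {"x":0,"y":0.2,"z":0,"ax":0,"ay":0,"az":0}
    - {"x":0,"y":0.2,"z":0,"ax":0,"ay":0,"az":0}

```text
time_s: 2.65
tool_pos: [0.5041, 0.1246, 0.1421]
tool_rot: [180.0, 0.0, 156.7]
force: [0.2, -0.0, -0.2]
grip_width: 0.0006
grasp_force: 0.0
```

Call:
jog_arm:
  motion:
    - {"x":0,"y":0.2,"z":0,"ax":0,"ay":0,"az":0}
    - {"x":0,"y":0.2,"z":0,"ax":0,"ay":0,"az":0}
    - {"x":0,"y":0.2,"z":0,"ax":0,"ay":0,"az":0}
    - {"x":0,"y":0.2,"z":0,"ax":0,"ay":0,"az":0}
    - {"x":0,"y":0.2,"z":0,"ax":0,"ay":0,"az":0}

```text
time_s: 3.15
tool_pos: [0.5075, 0.1331, 0.1415]
tool_rot: [-180.0, -0.0, 156.7]
force: [-1.8, -2.6, 0.7]
grip_width: 0.0003
grasp_force: 1.0
```

Call:
jog_arm:
  motion:
    - {"x":0,"y":0.2,"z":0,"ax":0,"ay":0,"az":0}
    - {"x":0,"y":0.2,"z":0,"ax":0,"ay":0,"az":0}
    - {"x":0,"y":0.2,"z":0,"ax":0,"ay":0,"az":0}
    - {"x":0,"y":0.2,"z":0,"ax":0,"ay":0,"az":0}
    - {"x":0,"y":0.2,"z":0,"ax":0,"ay":0,"az":0}

```text
time_s: 3.65
tool_pos: [0.5105, 0.1397, 0.1415]
tool_rot: [-179.7, -0.1, 156.6]
force: [-5.4, -7.4, 5.3]
grip_width: 0.0007
grasp_force: 4.3
```

Call:
jog_arm:
  motion:
    - {"x":0,"y":0.2,"z":0,"ax":0,"ay":0,"az":0}
    - {"x":0,"y":0.2,"z":0,"ax":0,"ay":0,"az":0}
    - {"x":0,"y":0.2,"z":0,"ax":0,"ay":0,"az":0}
    - {"x":0,"y":0.2,"z":0,"ax":0,"ay":0,"az":0}
    - {"x":0,"y":0.2,"z":0,"ax":0,"ay":0,"az":0}

```text
time_s: 4.15
tool_pos: [0.5158, 0.1522, 0.1416]
tool_rot: [180.0, 0.0, 156.7]
force: [-0.2, -1.8, 1.9]
grip_width: 0.0006
grasp_force: 1.0
```

The lever is past the first hump, so I'm carrying on to the second stop.

Call:
jog_arm:
  motion:
    - {"x":0,"y":0.2,"z":0,"ax":0,"ay":0,"az":0}
    - {"x":0,"y":0.2,"z":0,"ax":0,"ay":0,"az":0}
    - {"x":0,"y":0.2,"z":0,"ax":0,"ay":0,"az":0}
    - {"x":0,"y":0.2,"z":0,"ax":0,"ay":0,"az":0}
    - {"x":0,"y":0.2,"z":0,"ax":0,"ay":0,"az":0}

```text
time_s: 4.65
tool_pos: [0.5178, 0.1567, 0.1416]
tool_rot: [-179.6, -0.1, 156.6]
force: [-8.0, -11.7, 10.4]
grip_width: 0.0005
grasp_force: 7.6
```

Call:
jog_arm:
  motion:
    - {"x":0,"y":0.2,"z":0,"ax":0,"ay":0,"az":0}
    - {"x":0,"y":0.2,"z":0,"ax":0,"ay":0,"az":0}
    - {"x":0,"y":0.2,"z":0,"ax":0,"ay":0,"az":0}
    - {"x":0,"y":0.1,"z":0,"ax":0,"ay":0,"az":0}
    - {"x":0,"y":0.1,"z":0,"ax":0,"ay":0,"az":0}

```text
time_s: 5.15
tool_pos: [0.5228, 0.1692, 0.1415]
tool_rot: [180.0, 0.0, 156.8]
force: [-1.0, -0.6, 2.0]
grip_width: 0.0006
grasp_force: 0.7
```

Call:
jog_arm:
  motion:
    - {"x":0,"y":0.1,"z":0,"ax":0,"ay":0,"az":0}
    - {"x":0,"y":0.1,"z":0,"ax":0,"ay":0,"az":0}
    - {"x":0,"y":0.1,"z":0,"ax":0,"ay":0,"az":0}
    - {"x":0,"y":0.1,"z":0,"ax":0,"ay":0,"az":0}
    - {"x":0,"y":0.1,"z":0,"ax":0,"ay":0,"az":0}

```text
time_s: 5.65
tool_pos: [0.5245, 0.173, 0.1415]
tool_rot: [-180.0, -0.0, 156.7]
force: [-1.7, -0.8, 1.9]
grip_width: 0.0006
grasp_force: 0.9
```

Call:
jog_arm:
  motion:
    - {"x":0,"y":0.1,"z":0,"ax":0,"ay":0,"az":0}
    - {"x":0,"y":0.1,"z":0,"ax":0,"ay":0,"az":0}
    - {"x":0,"y":0.1,"z":0,"ax":0,"ay":0,"az":0}
    - {"x":0,"y":0.1,"z":0,"ax":0,"ay":0,"az":0}
    - {"x":0,"y":0.1,"z":0,"ax":0,"ay":0,"az":0}

```text
time_s: 6.15
tool_pos: [0.526, 0.1763, 0.1415]
tool_rot: [-179.9, -0.1, 156.7]
force: [-4.9, -5.0, 3.5]
grip_width: 0.0005
grasp_force: 3.8
```

Call:
jog_arm:
  motion:
    - {"x":0,"y":0.1,"z":0,"ax":0,"ay":0,"az":0}
    - {"x":0,"y":0.1,"z":0,"ax":0,"ay":0,"az":0}
    - {"x":0,"y":0,"z":0,"ax":0,"ay":0,"az":0}
    - {"x":0,"y":0,"z":0,"ax":0,"ay":0,"az":0}
    - {"x":0,"y":0,"z":0,"ax":0,"ay":0,"az":0}

```text
time_s: 6.65
tool_pos: [0.526, 0.1763, 0.1415]
tool_rot: [-179.7, -0.1, 156.6]
force: [-7.4, -7.0, 6.3]
grip_width: 0.0006
grasp_force: 5.3
```

Call:
jog_arm:
  motion:
    - {"x":0,"y":0.1,"z":0,"ax":0,"ay":0,"az":0}
    - {"x":0,"y":0.1,"z":0,"ax":0,"ay":0,"az":0}
    - {"x":0,"y":0.1,"z":0,"ax":0,"ay":0,"az":0}
    - {"x":0,"y":0,"z":0,"ax":0,"ay":0,"az":0}
    - {"x":0,"y":0,"z":0,"ax":0,"ay":0,"az":0}

```text
time_s: 7.15
tool_pos: [0.5261, 0.1764, 0.1415]
tool_rot: [-179.4, -0.2, 156.5]
force: [-10.7, -13.4, 10.8]
grip_width: 0.0004
grasp_force: 8.7
```

The lever is hard against the stop: 17 N with no motion. Backing off and lifting.

Call:
jog_arm:
  motion:
    - {"x":0,"y":-0.6,"z":0,"ax":0,"ay":0,"az":0}
    - {"x":0,"y":-1,"z":0,"ax":0,"ay":0,"az":0}
    - {"x":0,"y":-1,"z":0,"ax":0,"ay":0,"az":0}
    - {"x":0,"y":-0.5,"z":-1,"ax":0,"ay":0,"az":0}
    - {"x":0,"y":0,"z":-2,"ax":0,"ay":0,"az":0}

```text
time_s: 7.65
tool_pos: [0.5153, 0.1524, 0.1712]
tool_rot: [-179.9, -0.1, 156.7]
force: [1.1, 0.2, 0.1]
grip_width: 0.0002
grasp_force: 0.0
```

Call:
jog_arm:
  motion:
    - {"x":0,"y":0,"z":-2,"ax":0,"ay":0,"az":0}
    - {"x":0,"y":0,"z":-2,"ax":0,"ay":0,"az":0}
    - {"x":0,"y":0,"z":-1,"ax":0,"ay":0,"az":0}
    - {"x":0,"y":0,"z":0,"ax":0,"ay":0,"az":0}
    - {"x":0,"y":0,"z":0,"ax":0,"ay":0,"az":0}

```text
time_s: 8.15
tool_pos: [0.5161, 0.1536, 0.2212]
tool_rot: [-180.0, -0.0, 156.7]
force: [-0.3, 0.3, -0.2]
grip_width: 0.0007
grasp_force: 0.0
```

```bash
python3 - <<'E'
from h import *
o=env.get_obs(); print(o["tool_pos"].round(4),o["tool_rot"].round(2),o["force"].round(2))
P=env.camera_params("wrist"); im=env.read_camera("wrist"); side=env.read_camera("side"); sc=env.read_camera("scene")
c=np.zeros((600,800,3),np.uint8); c[:400,:640]=im
c[400:600,:200]=cv2.resize(side[195:295,225:325],(200,200)); c[400:600,200:400]=cv2.resize(sc[190:290,300:400],(200,200))
cv2.imwrite("pics/w2.png",c[:,:,::-1])
for n,i,roi in (("side",side,(225,210,350,305)),("scene",sc,(320,205,400,260))):
    for A,q,s in blobs(i,(0,150,90),(8,255,255),roi,20)[0]: print(n,A,q.round(1),onz(n,*q,.15).round(4))
for A,q,s in blobs(im,(0,150,90),(8,255,255),(0,0,640,400),40)[0]: print("wr red",A,q.round(1),s)
for A,q,s in blobs(im,(50,100,40),(90,255,255),(0,0,500,400),100)[0]: print("wr green",A,q.round(1),s,onz("wrist",*q,.072,P).round(4))
print(proj("wrist",(.533,.194,.163),P),proj("wrist",(.533,.194,.133),P))
E
```

```text
[0.5161 0.1536 0.2212] [-1.8000e+02 -1.0000e-02  1.5673e+02] [-0.34  0.27 -0.19]
side 91 [288.8 247.8] [0.5352 0.1934 0.15  ]
scene 71 [363.1 234.4] [0.5335 0.1917 0.15  ]
wr red 228 [369.5 213.7] [365 197   9  34]
wr red 158 [379.2 213.5] [376 197   7  34]
[380.38296956 213.37884966] [373.53453213 201.57280355]
```

View pics/w2.png

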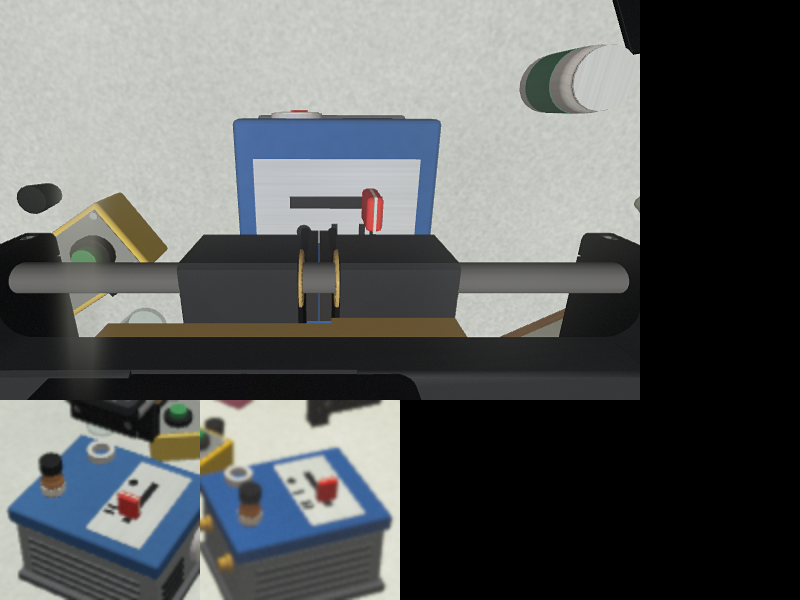

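The lever has moved 51 mm, to (0.534, 0.192), and sits over the two bars at the end of the slot. Now over to the green button, with a wrist look from just short of it along tool x.

Call:
jog_arm:
  motion:
    - {"x":-1,"y":-3,"z":0,"ax":0,"ay":0,"az":0}
    - {"x":-3,"y":-4,"z":0,"ax":0,"ay":0,"az":0}
    - {"x":-2.5,"y":-4.3,"z":0,"ax":0,"ay":0,"az":0}
    - {"x":-2.5,"y":-4.3,"z":0,"ax":0,"ay":0,"az":0}
    - {"x":-2.5,"y":-4.3,"z":0,"ax":0,"ay":0,"az":0}

```text
time_s: 8.8
tool_pos: [0.5429, -0.0764, 0.2209]
tool_rot: [-180.0, -0.0, 156.7]
force: [0.9, 0.0, 0.0]
grip_width: 0.0004
grasp_force: 0.0
```

Call:
jog_arm:
  motion:
    - {"x":-2,"y":-4,"z":0,"ax":0,"ay":0,"az":0}
    - {"x":0,"y":0,"z":0,"ax":0,"ay":0,"az":0}
    - {"x":0,"y":0,"z":0,"ax":0,"ay":0,"az":0}
    - {"x":0,"y":0,"z":0,"ax":0,"ay":0,"az":0}
    - {"x":0,"y":0,"z":0,"ax":0,"ay":0,"az":0}

```text
time_s: 9.3
tool_pos: [0.546, -0.1172, 0.2212]
tool_rot: [180.0, -0.0, 156.9]
force: [-0.8, -0.0, -0.8]
grip_width: 0.0003
grasp_force: 0.0
```

```bash
python3 - <<'E'
from h import *
o=env.get_obs(); print(o["tool_pos"].round(4),o["tool_rot"].round(2))
P=env.camera_params("wrist"); im=env.read_camera("wrist"); cv2.imwrite("pics/w3.png",im[:,:,::-1])
w1=np.load("w1.npy",allow_pickle=True).item(); i1=cv2.imread("pics/w1.png")[:,:,::-1].copy()
for nm,lo,hi in (("green",(50,100,40),(90,255,255)),("red",(0,150,90),(8,255,255))):
  for I,p in ((i1,w1),(im,P)):
    for A,q,s in blobs(I,lo,hi,(0,0,640,400),150)[0]: print(nm,A,q.round(1),s,onz("wrist",*q,.071,p).round(4))
E
```

```text
[ 0.546  -0.1172  0.2212] [ 1.7998e+02 -5.0000e-02  1.5690e+02]
green 425 [128.8 254.1] [114 244  30  18] [ 0.4903 -0.1003  0.071 ]
green 640 [309.2 130.2] [296 116  28  29] [ 0.4943 -0.1048  0.071 ]
red 241 [359.2 210.7] [353 194  11  34] [0.542  0.1387 0.071 ]
red 160 [369.3 210.1] [367 194   6  33] [0.5455 0.1482 0.071 ]
red 962 [15.8 15.7] [ 0  0 34 33] [ 0.306  -0.2985  0.071 ]
red 590 [247.2 171.1] [234 158  28  27] [ 0.5064 -0.1759  0.071 ]
```

View pics/w3.png

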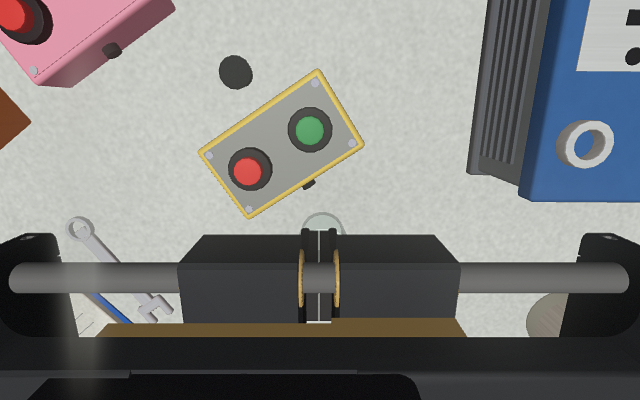

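The wrist view shows the yellow station with green at (309,130) and red at (247,171). The wrist estimate (0.494, -0.105) and the fixed cameras (0.497, -0.099) roughly agree, so I'll target (0.497, -0.101).

Call:
jog_arm:
  motion:
    - {"x":2,"y":-0.2,"z":1,"ax":0,"ay":0,"az":0}
    - {"x":3.1,"y":-0.2,"z":2,"ax":0,"ay":0,"az":0}
    - {"x":0,"y":0,"z":3.5,"ax":0,"ay":0,"az":0}
    - {"x":0,"y":0,"z":3.5,"ax":0,"ay":0,"az":0}
    - {"x":0,"y":0,"z":2.5,"ax":0,"ay":0,"az":0}

```text
time_s: 9.85
tool_pos: [0.4966, -0.1011, 0.0948]
tool_rot: [180.0, -0.1, 156.9]
force: [1.1, 0.0, -0.9]
grip_width: 0.0011
grasp_force: 0.0
```

Call:
jog_arm:
  motion:
    - {"x":0,"y":0,"z":0.4,"ax":0,"ay":0,"az":0}
    - {"x":0,"y":0,"z":0.2,"ax":0,"ay":0,"az":0}
    - {"x":0,"y":0,"z":0.2,"ax":0,"ay":0,"az":0}
    - {"x":0,"y":0,"z":0.2,"ax":0,"ay":0,"az":0}
    - {"x":0,"y":0,"z":0,"ax":0,"ay":0,"az":0}

```text
time_s: 10.35
tool_pos: [0.4981, -0.1027, 0.0873]
tool_rot: [180.0, 0.1, 156.7]
force: [-0.3, -0.2, -0.2]
grip_width: 0.0008
grasp_force: 0.0
```

Call:
jog_arm:
  motion:
    - {"x":0,"y":0,"z":0.5,"ax":0,"ay":0,"az":0}
    - {"x":0,"y":0,"z":0.5,"ax":0,"ay":0,"az":0}
    - {"x":0,"y":0,"z":0.3,"ax":0,"ay":0,"az":0}
    - {"x":0,"y":0,"z":0.2,"ax":0,"ay":0,"az":0}
    - {"x":0,"y":0,"z":0.1,"ax":0,"ay":0,"az":0}

```text
time_s: 10.85
tool_pos: [0.4972, -0.1027, 0.0704]
tool_rot: [-180.0, -0.0, 156.7]
force: [-2.0, 0.8, 2.4]
grip_width: 0.0003
grasp_force: 1.3
```

Call:
jog_arm:
  motion:
    - {"x":0,"y":0,"z":0.1,"ax":0,"ay":0,"az":0}
    - {"x":0,"y":0,"z":0.1,"ax":0,"ay":0,"az":0}
    - {"x":0,"y":0,"z":0.1,"ax":0,"ay":0,"az":0}
    - {"x":0,"y":0,"z":0,"ax":0,"ay":0,"az":0}
    - {"x":0,"y":0,"z":0,"ax":0,"ay":0,"az":0}

```text
time_s: 11.35
tool_pos: [0.4972, -0.1027, 0.0676]
tool_rot: [-180.0, -0.0, 156.7]
force: [-3.5, 0.1, 3.5]
grip_width: 0.0006
grasp_force: 2.1
```

Call:
jog_arm:
  motion:
    - {"x":0,"y":0,"z":0.1,"ax":0,"ay":0,"az":0}
    - {"x":0,"y":0,"z":0.1,"ax":0,"ay":0,"az":0}
    - {"x":0,"y":0,"z":0.1,"ax":0,"ay":0,"az":0}
    - {"x":0,"y":0,"z":0.1,"ax":0,"ay":0,"az":0}
    - {"x":0,"y":0,"z":0,"ax":0,"ay":0,"az":0}

```text
time_s: 11.85
tool_pos: [0.4976, -0.1028, 0.0661]
tool_rot: [179.9, -0.1, 156.7]
force: [-10.4, 1.6, 24.2]
grip_width: 0.0007
grasp_force: 12.4
```

The stop is firm at z = 0.066, which is 6 mm below the 72 mm top, at 24 N, so the button is fully down. Lifting clear.

Call:
jog_arm:
  motion:
    - {"x":0,"y":0,"z":-0.5,"ax":0,"ay":0,"az":0}
    - {"x":0,"y":0,"z":-1,"ax":0,"ay":0,"az":0}
    - {"x":0,"y":0,"z":-2,"ax":0,"ay":0,"az":0}
    - {"x":0,"y":0,"z":-3,"ax":0,"ay":0,"az":0}
    - {"x":0,"y":0,"z":-3,"ax":0,"ay":0,"az":0}

```text
time_s: 12.35
tool_pos: [0.4977, -0.1029, 0.1594]
tool_rot: [-180.0, 0.0, 156.7]
force: [0.5, 0.2, 0.7]
grip_width: 0.0006
grasp_force: 0.0
```

Call:
jog_arm:
  motion:
    - {"x":-2,"y":0,"z":-3,"ax":0,"ay":0,"az":0}
    - {"x":-3,"y":0,"z":-2,"ax":0,"ay":0,"az":0}
    - {"x":-2,"y":0,"z":-1,"ax":0,"ay":0,"az":0}
    - {"x":0,"y":0,"z":0,"ax":0,"ay":0,"az":0}
    - {"x":0,"y":0,"z":0,"ax":0,"ay":0,"az":0}

```text
time_s: 12.85
tool_pos: [0.5615, -0.1305, 0.2179]
tool_rot: [-180.0, -0.0, 156.7]
force: [0.2, 0.2, -1.0]
grip_width: 0.0004
grasp_force: 0.0
```

```bash
python3 - <<'E'
from h import *
o=env.get_obs(); print(o["tool_pos"].round(4),o["force"].round(2),o["time_s"])
im=env.read_camera("wrist"); side=env.read_camera("side"); sc=env.read_camera("scene")
c=np.zeros((600,800,3),np.uint8)
c[:400,:400]=cv2.resize(im[0:250,180:430],(400,400)); c[:400,400:]=cv2.resize(side[170:300,225:355],(400,400)); c[400:,:400]=cv2.resize(sc[190:290,240:440],(400,200))
cv2.imwrite("pics/w4.png",c[:,:,::-1])
for n,i,roi in (("side",side,(225,210,350,305)),("scene",sc,(320,205,400,260))):
    for A,q,s in blobs(i,(0,150,90),(8,255,255),roi,20)[0]: print(n,A,q.round(1),onz(n,*q,.15).round(4))
E
```

```text
[ 0.5615 -0.1305  0.2179] [ 0.17  0.23 -1.01] 12.85
side 91 [288.8 247.8] [0.5352 0.1934 0.15  ]
scene 71 [363.  234.3] [0.5336 0.1914 0.15  ]
```

View pics/w4.png

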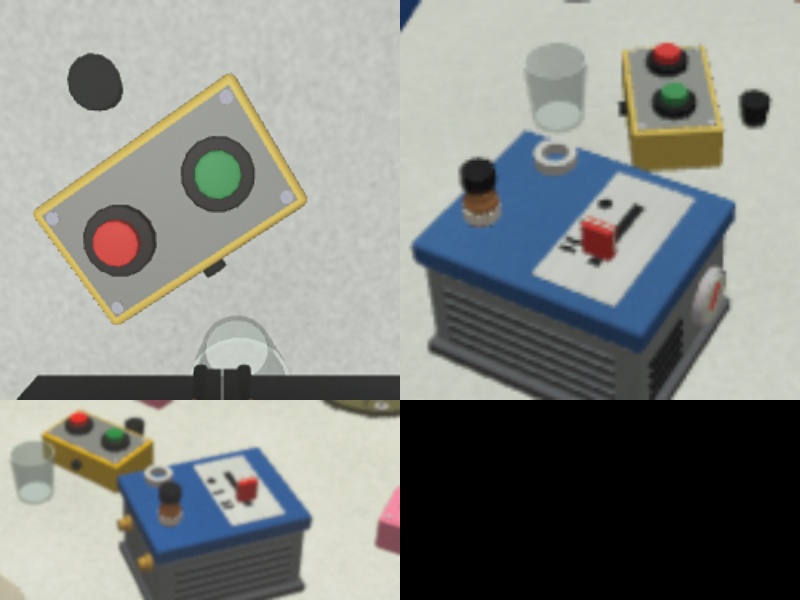

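The final views show the lever at the end of the slot, both buttons up with green clearly proud of its collar, and the vial, ring, beaker and stopper still standing. Handing in.

```bash
python3 -c "
from cell import env; print(env.sign_off())"
```

```text
the job is handed in; nothing more can be done
None
```

The red lever is at its second stop, the green button was pressed down and sprang back, nothing else was seen to move, and the job is handed in after about 13 s on the robot's clock; the result was not reported.

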